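Roll the loose seal strip of a sample block home

ROBOT

A 6-joint arm with a two-finger parallel gripper is mounted at the origin on the work surface. World frame = base frame: x ahead of the robot, y to its left, z up, the work surface at z = 0. Lengths are in m, angles in degrees, forces in N, time in s.
With the tool pointing down it reaches from about 0.4 to 0.825 m from the base axis. Payload 7 kg.
Tool frame: the origin (TCP) lies between the finger pads; the fingertips stand 19 mm ahead of it and the grasp point (between the pads) is the TCP; x points along the fingers, y is the direction in which the jaws open and shut, and the axes are right-handed (so a half turn about x gives the same grasp; the last joint's range is limited). The gripper opens to 88 mm and grips with 3 to 60 N. Pads are 19 mm wide; open, the fingers measure 130 mm over their backs; the gripper's body (78 mm by 193 mm) begins 47 mm behind the grasp point.
Start: joints at [93.111, 20.546, 0.682, 0, -70.136, -16.507], TCP at [0.156, 0.657, 0.246] pointing down, gripper open.
Joint ranges: [-176.03, 176.03], [-82.01, 121.73], [-58.28, 71.71], [-173.87, 95.51], [-174.79, -0.11], [-173.66, 173.66]. Speed limits (degrees/s): [136.94, 136.94, 172.46, 180, 180, 180].

INTERFACE

Orientations are given as [roll, pitch, yaw] about the fixed x, y, z axes, in that order (R = Rz(yaw) Ry(pitch) Rx(roll)).
In Python, from plant import r gives the robot as it stands.
- The arm moves only by the tool send_rows, never from a script. Its argument "plan" is a list of rows, each a list of 2 entries, a list of its own where there are three numbers: the shift along the tool's x, y, z scaled (see below), then the turn, a rotation vector about the tool's x, y, z scaled (see below). A call has exactly 5 rows; each row is the pose to reach, as a shift and turn from the pose measured when the call began, along the tool's axes at that moment; what a row does not reach only later rows make up. The controller multiplies each number of a shift by 0.15 m and each number of a turn by pi/4 rad. A row lasts 1/10 s, in which the tool goes at most 50 mm and 8.59 degrees, less where a joint would pass 70% of its speed; a pose out of reach is approached as far as the arm can. A call with a number of a shift or a turn outside -1 to 1 is refused whole. A call with a gripper value outside its range is refused whole. "jaw" is the opening, from -1 (shut) to 1 (fully open), so that 0 is half open, set as the call begins (left out, the last holds). The fingers move at their own pace and stop on an object; "force" is the grip in N (left out, the last holds). Time passes only in rows, so rows that repeat a pose let the fingers close, or fill a call up. It gives the time, the measured TCP pose, the force and the opening at its end, in the units of the state.
- r.get_state(): the state, without advancing time (a new reading comes with each control period).
- r.capture(name): name is "scene" or "top" or "wrist"; returns a dict with "color" (400x640x3 uint8, red, green, blue), "range_z" (400x640 float32, m along the optical axis (not along the pixel's ray), 0 where there is no reading), "mtx" (3x3 intrinsics, pixels), "k1" (the pictures are not rectified: a ray, as slopes to the right and down, at radius r is drawn at 1 + k1 r^2 times it, then the intrinsics apply), "pose" (4x4, takes a point from camera to world coordinates). Camera axes: x right, y down, z forward; pixel columns grow to the right and rows downward; lengths in m; the calibration is good to about 2 mm. A picture is of the moment at which its call begins.
- r.close_job(): hands the job in, once; it reports no verdict.
Trained networks look in a picture, given as the dict that the camera call returned (one of the last four; its "shot" number tells which), for a name from the list of things; names that differ only in an ending like _2 or _b are one class to them, and where a whole thing is asked for, a point or a joint stands for the part that bears it (a point fixed in the world has none). Each returns a list of dicts, best first, with "score" (0 to 1); they miss things now and then, are a little off and sometimes report something else, mostly with a low value. They report only what shows in the picture. A call takes as long as a camera call. They do not tell look-alikes from the thing itself.
- r.find_in(picture, target): "uv" ([column, row] in pixels, amid what is visible of it).
- r.trace(picture, target): "mask" (400x640 bool, what is visible of it) and "uv" ([column, row] in pixels, amid what is visible of it).
The state is a dict: "time_s": time; "joints": joint angles; "qd": joint speeds; "joint_torque": joint torques, N m; "tcp_pos": TCP position; "eef_rot": TCP orientation; "contact_force": force on the tool from outside, world axes, zero at the start; "moment": the same for the moment, N m; "gripper_width": finger opening in m.
Only numpy, scipy, OpenCV 4.12 (cv2) and the standard library are available. Lean on these libraries where they do the work, as an engineer would, in place of code of your own. Each camera call takes 0.05 s, during which the arm holds its last target. There are 200 camera calls.

TASK

On the lab bench, take the hand roller (blue handle, two green rubber wheels) and roll it with firm pressure along the loose orange seal strip of the grey sample block until the whole strip is pushed fully home. Press the strip only with the roller and keep the gripper itself off the strip and block. Then stand the roller back upright on the bench, clear of the block, and let go; leave the wooden brush where it is.

Things in the scene. Friction and masses are not known exactly. Their poses are not given: they have to be found in the camera images.
- roller: Hand roller, 0.37 kg, standing on two free-turning green rubber wheels, 44 mm in diameter, 44 mm wide, axles at x +28 and -28 mm; 100 mm long (x), 60 wide (y), 89 high. Origin: centre of its underside; x is the rolling direction, y along the axles, z up. Symmetric. Aluminium deck up to z 53 mm; on it a blue handle block 50 mm long (x), 26 wide (y), z 53 to 89: pinch it across y from above.
- strip (a point): Middle of the loose orange strip, at the height of the block's top (40 mm above the bench). y runs along the strip, x across it towards the block's middle, z up. The strip is 180 mm long, 24 mm wide, in four sections; its centre line lies 20 mm inside the block's long edge nearer the robot.
- block: Fixed grey sample block, 120 mm (x) by 280 mm (y) by 40 mm high, origin: centre of its underside. The orange strip runs along y at x = -40 mm; the flat top goes on 50 mm beyond both its ends. The white strip along the opposite edge is already seated.
- seg1 (a joint): Section 1 of 4 of the orange strip, 44 mm long, 24 wide, centre at y = -67.5 mm in the strip's frame. Value: how far it is pushed down, m: 0 to 0.001 at the start (top 6 to 7 mm above the block's top), 0.006 at its stop (top 1 mm above the block's top). Resists with about 4 N and stays where it is pushed, no spring.
- seg2 (a joint): Section 2 of 4 of the orange strip, 44 mm long, 24 wide, centre at y = -22.5 mm in the strip's frame. Value: how far it is pushed down, m: 0 to 0.001 at the start (top 6 to 7 mm above the block's top), 0.006 at its stop (top 1 mm above the block's top). Resists with about 4 N and stays where it is pushed, no spring.
- seg3 (a joint): Section 3 of 4 of the orange strip, 44 mm long, 24 wide, centre at y = +22.5 mm in the strip's frame. Value: how far it is pushed down, m: 0 to 0.001 at the start (top 6 to 7 mm above the block's top), 0.006 at its stop (top 1 mm above the block's top). Resists with about 4 N and stays where it is pushed, no spring.
- seg4 (a joint): Section 4 of 4 of the orange strip, 44 mm long, 24 wide, centre at y = +67.5 mm in the strip's frame. Value: how far it is pushed down, m: 0 to 0.001 at the start (top 6 to 7 mm above the block's top), 0.006 at its stop (top 1 mm above the block's top). Resists with about 4 N and stays where it is pushed, no spring.
- brush: Bench brush to be left alone: wooden body and handle over white bristles, 96 mm long (x), 56 mm wide, 82 mm high, standing on the bench like the roller. Origin: centre of its underside.
Things that resemble listed ones, but are neither listed nor needed, are in the scene too. What is shaped like the roller but red or yellow is not meant.

How it is judged (in metres and radians):
On the way:
1. the roller is rolled along under pressure on the block's strip (with over 2 N while moving faster than 15 mm/s, for 0.4 s) (contact force between roller and block above 2 N and linear speed of roller above 0.015 m/s), for 0.4 s.
At the end, for the whole second after the job is handed in: All four sections of the strip are pushed down at least 4.2 of their 6 mm; the roller stands upright on the bench (within 10 degrees, underside within 12 mm of the bench top), at rest and not touching the block; the brush is within 30 mm of where it stood (value of joint each of seg1, seg2, seg3, seg4 above 0.0042 m and angle between roller's own z axis and vertical below 0.17 rad and height (world z) of roller below 0.012 m and linear speed of roller below 0.02 m/s and contact force between roller and block below 0.5 N and distance of brush from where it was at the start of the episode below 0.03 m).
It fails at once if the gripper or arm itself presses on the block or its strip (over 3 N) (contact force between any of the fingers, the arm and block above 3 N).
It also fails if it takes over 64 s, if anything falls off the work surface, if the arm or the gripper's body presses on something with over 40 N, if the wrist force passes 120 N, or if a joint passes its speed limit or range.

## Working session

There is one attempt and no reset: what is moved stays moved. The work goes in short steps, Python scripts to look and compute and a tool call to move; the robot and the scene stay as the last step left them, time stands still between calls to the robot, and variables do not carry over. Pictures are saved under pics/ and viewed, about 8 in all and at most 12, crops included, and the job is handed in when it is done.

Besides the shell and the picture viewer there is one more tool, called after "Emit:" by a JSON object that holds its "method" and its "body". send_rows: Moves the arm, as the interface text tells. Its arguments: {"type":"object","properties":{"plan":{"type":"array"},"jaw":{"type":"number"},"force":{"type":"number"}},"required":["plan"]}

```bash
mkdir -p pics; ls
cat > h.py <<'E'
from plant import r
import numpy as np, cv2
from scipy.spatial.transform import Rotation as R
def world(p,uv,z=None):
    """pixels Nx2 -> world via range_z"""
    uv=np.atleast_2d(np.array(uv,float)); K=p["mtx"]
    d=np.array([p["k1"],0,0,0,0],float)
    n=cv2.undistortPoints(uv[:,None,:],K,d)[:,0]
    u=np.round(uv).astype(int); zz=p["range_z"][u[:,1],u[:,0]]
    P=np.c_[n*zz[:,None],zz]; T=p["pose"]
    return P@T[:3,:3].T+T[:3,3]
def save(p,name,crop=None,s=1):
    im=p["color"][:,:,::-1]
    if crop: im=im[crop[1]:crop[3],crop[0]:crop[2]]
    cv2.imwrite("pics/"+name,cv2.resize(im,None,fx=s,fy=s))
E
python3 - <<'E'
from h import *
print(r.get_state())
a=r.capture("scene");b=r.capture("top")
im=np.vstack([cv2.resize(x["color"],(480,300)) for x in(a,b)]);cv2.imwrite("pics/a.png",im[:,:,::-1])
for n in("roller","brush","block","strip","seg1"):
  for p in(a,b):
    for t in r.find_in(p,n)[:4]: print(n,np.round(t["uv"]),round(t["score"],2),world(p,t["uv"]).round(3))
E
```

```text
pics
{'time_s': 0.0, 'joints': array([ 9.31096194e+01,  2.05916199e+01,  6.32343703e-01, -2.04889638e-02,
       -7.01365549e+01, -1.65076362e+01]), 'qd': array([ 0.00839881,  0.01607382,  0.05516512, -0.10099577,  0.00641278,
       -0.06982877]), 'joint_torque': array([ 1.48743202e-03, -5.82717061e+01,  2.93052274e+01,  6.99721947e+00,
        6.83462567e-03, -1.49993011e-04]), 'tcp_pos': array([0.15631496, 0.65616141, 0.24460856]), 'eef_rot': array([ 95.14490735,  89.90225181, -98.26008736]), 'contact_force': array([-0.29425312, -0.30100742, -0.72987435]), 'moment': array([-0.02090695, -0.05691144,  0.00827185]), 'gripper_width': 0.08761620490232663}
roller [208. 258.] 0.97 [[ 0.475 -0.312  0.063]]
roller [254. 198.] 0.94 [[ 0.374 -0.15   0.053]]
roller [159. 289.] 0.79 [[ 0.491 -0.432  0.063]]
roller [251. 321.] 0.75 [[ 0.649 -0.296  0.055]]
roller [401. 271.] 0.91 [[ 0.311 -0.259  0.053]]
roller [349. 249.] 0.7 [[ 0.362 -0.131  0.089]]
roller [470. 210.] 0.69 [[ 0.46  -0.421  0.065]]
roller [417. 213.] 0.62 [[ 0.447 -0.286  0.09 ]]
brush [422. 155.] 0.77 [[0.471 0.288 0.055]]
brush [168. 207.] 0.62 [[0.448 0.292 0.056]]
block [354. 224.] 0.6 [[0.553 0.018 0.044]]
strip [348. 227.] 0.68 [[0.554 0.001 0.043]]
strip [278. 174.] 0.72 [[0.536 0.037 0.039]]
seg1 [337. 211.] 0.7 [[0.505 0.002 0.049]]
seg1 [347. 202.] 0.59 [[0.496 0.037 0.048]]
seg1 [321. 225.] 0.53 [[ 0.518 -0.051  0.047]]
seg1 [358. 192.] 0.48 [[0.484 0.076 0.049]]
seg1 [294. 186.] 0.66 [[ 0.508 -0.002  0.048]]
seg1 [275. 192.] 0.62 [[0.493 0.043 0.047]]
seg1 [255. 194.] 0.56 [[0.487 0.092 0.046]]
seg1 [314. 183.] 0.53 [[ 0.516 -0.05   0.048]]
```

View pics/a.png

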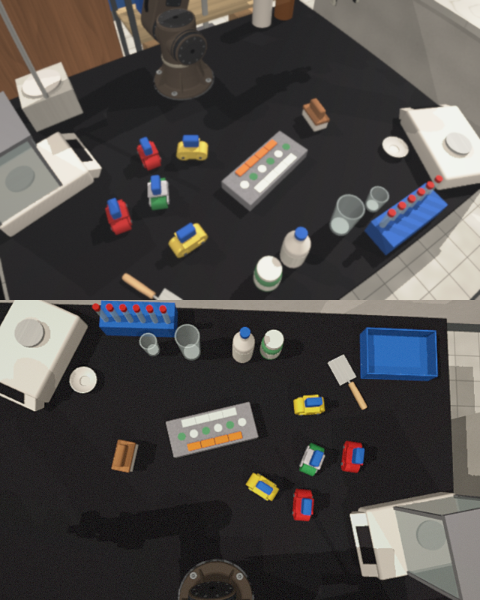

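The green-wheeled roller (scene ~(208,258), top ~(417,213)) stands among red and yellow look-alikes. The block is mid-bench, and the brush is to the left of it. Next I'll measure the poses.

```bash
cat >> h.py <<'E'
def cloud(p):
    v,u=np.nonzero(p["range_z"]>0); return world(p,np.c_[u,v]),p["color"][v,u].astype(int)
def rect(q): 
    (c,s,a)=cv2.minAreaRect((q*1000).astype(np.float32)); 
    if s[0]<s[1]: s=s[::-1];a+=90
    return np.round(c,1),np.round(s,1),round((a+90)%180-90,1)
E
python3 - <<'E'
from h import *
for n in("scene","top"):
  p=r.capture(n);P,C=cloud(p)
  hsv=cv2.cvtColor(C.astype(np.uint8)[None],cv2.COLOR_RGB2HSV)[0].astype(int)
  print(n)
  near=np.hypot(P[:,0]-.455,P[:,1]+.295)<.055
  blue=near&(abs(hsv[:,0]-108)<14)&(hsv[:,1]>120)
  z=P[blue,2];print("zmax",np.percentile(z,95))
  m=blue&(P[:,2]>.083);print("handle",m.sum(),rect(P[m,:2]),np.median(P[m],0))
  a=near&(P[:,2]>.012);print("all",rect(P[a,:2]))
  b=(np.hypot(P[:,0]-.54,P[:,1]-.03)<.2)&(P[:,2]>.034)&(P[:,2]<.052);print("block",rect(P[b,:2]),np.median(P[b,2]))
  o=b&(abs(hsv[:,0]-13)<7)&(hsv[:,1]>130)&(hsv[:,2]>100);print("strip",rect(P[o,:2]),P[o].mean(0))
  s=r.trace(p,"brush")[0]["mask"];v,u=np.nonzero(s);print("brush",rect(world(p,np.c_[u,v])[:,:2]))
E
```

```text
scene
zmax 0.09177316388196366
handle 232 (array([ 454.9, -301.9]), array([50. , 24.8]), -20.5) [ 0.45694612 -0.30237797  0.08923065]
all (array([ 454.6, -302.4]), array([101.2,  63.2]), -21.8)
block (array([487.6,  13.1]), array([284.4, 237. ]), -75.5) 0.04203763790972198
strip (array([505. ,  15.5]), array([177.9,  23.6]), -75.2) [0.50660328 0.01154382 0.04760893]
brush (array([685.3, -12.3]), array([997.7, 101.5]), -53.8)
top
zmax 0.0904287727052433
handle 220 (array([ 452.9, -299.7]), array([49.3, 24.3]), -20.0) [ 0.45314644 -0.29861946  0.08806863]
all (array([ 452.8, -300.3]), array([99.2, 62. ]), -21.4)
block (array([484.3,  13.7]), array([280.4, 238.4]), -74.8) 0.0401587042636774
strip (array([503.7,  17.1]), array([177.4,  23.8]), -74.9) [0.50305543 0.0177834  0.04581518]
brush (array([421.7, 165.9]), array([379.8, 102.8]), 79.7)
```

```bash
cat >> h.py <<'E'
def tool():
    s=r.get_state(); return s,R.from_euler("xyz",s["eef_rot"],degrees=True)
def need(pos,jaw=None):
    """shift (in units) to world pos, and turn (units) to point down with tool y at angle jaw"""
    s,Q=tool(); d=Q.inv().apply(np.array(pos)-s["tcp_pos"])/.15
    M=Q.as_matrix(); j=np.degrees(np.arctan2(M[1,1],M[0,1]))
    if jaw is None: jaw=j
    c,n=np.cos(np.radians(jaw)),np.sin(np.radians(jaw))
    x=np.array([0,0,-1]);y=np.array([c,n,0]);T=np.c_[x,y,np.cross(x,y)]
    w=(Q.inv()*R.from_matrix(T)).as_rotvec()/(np.pi/4)
    print("t",s["time_s"],"pos",s["tcp_pos"].round(4),"jaw ang",j.round(2),"tilt",np.degrees(np.arccos(-M[2,0])).round(2),"w",s["gripper_width"].round(4),"F",s["contact_force"].round(1),"j",s["joints"].round(0))
    print("shift",d.round(3),"turn",w.round(3))
E
python3 - <<'E'
from h import *
s,Q=tool();print(Q.as_matrix().round(3))
need([.454,-.301,.2],69);need([.454,-.301,.2],-111)
need([.35,.45,.246]);need([.5,.2,.246])
E
```

```text
[[ 0.    -0.232 -0.973]
 [ 0.    -0.973  0.232]
 [-1.    -0.    -0.   ]]Traceback (most recent call last):
  File "<stdin>", line 3, in <module>
  File "h.py", line 32, in need
    print("t",s["time_s"],"pos",s["tcp_pos"].round(4),"jaw ang",j.round(2),"tilt",np.degrees(np.arccos(-M[2,0])).round(2),"w",s["gripper_width"].round(4),"F",s["contact_force"].round(1),"j",s["joints"].round(0))
                                                                                                                              ^^^^^^^^^^^^^^^^^^^^^^^^
AttributeError: 'float' object has no attribute 'round'
```

Emit:
{"method": "send_rows", "body": {"plan": [[[0,0.1,-0.16],[0,0,0]],[[0,0.2,-0.32],[0,0,0]],[[0,0.3,-0.49],[0,0,0]],[[0,0.4,-0.65],[0,0,0]],[[0,0.5,-0.81],[0,0,0]]], "jaw": 1}}

```text
time_s: 1.3
tcp_pos: [0.2579, 0.5546, 0.2457]
eef_rot: [-89.4, 90.0, 77.2]
contact_force: [0.1, -1.4, 0.6]
gripper_width: 0.0877
```

Emit:
{"method": "send_rows", "body": {"plan": [[[0,0.1,-0.16],[0,0,0]],[[0,0.2,-0.32],[0,0,0]],[[0,0.3,-0.49],[0,0,0]],[[0,0.4,-0.65],[0,0,0]],[[0,0.5,-0.81],[0,0,0]]]}}

```text
time_s: 1.8
tcp_pos: [0.3595, 0.4526, 0.2459]
eef_rot: [-95.1, 90.0, 71.5]
contact_force: [-0.6, 0.1, -0.3]
gripper_width: 0.0877
```

Emit:
{"method": "send_rows", "body": {"plan": [[[0,0.1,-0.16],[0,0,0]],[[0,0.2,-0.32],[0,0,0]],[[0,0.3,-0.49],[0,0,0]],[[0,0.4,-0.65],[0,0,0]],[[0,0.5,-0.81],[0,0,0]]]}}

```text
time_s: 2.3
tcp_pos: [0.4611, 0.3507, 0.2461]
eef_rot: [-103.0, 89.9, 63.7]
contact_force: [1.1, -0.4, 0.4]
gripper_width: 0.0876
```

Emit:
{"method": "send_rows", "body": {"plan": [[[0,0.16,-0.06],[0,0,0]],[[0,0.32,-0.13],[0,0,0]],[[0,0.48,-0.2],[0,0,0]],[[0,0.64,-0.26],[0,0,0]],[[0,0.8,-0.32],[0,0,0]]]}}

```text
time_s: 2.8
tcp_pos: [0.4801, 0.2218, 0.2461]
eef_rot: [-108.3, 89.9, 58.3]
contact_force: [0.2, -0.6, 0.4]
gripper_width: 0.0876
```

Emit:
{"method": "send_rows", "body": {"plan": [[[0,0.16,-0.06],[0,0,0]],[[0,0.32,-0.13],[0,0,0]],[[0,0.48,-0.2],[0,0,0]],[[0,0.64,-0.26],[0,0,0]],[[0,0.8,-0.32],[0,0,0]]]}}

```text
time_s: 3.3
tcp_pos: [0.4991, 0.0929, 0.2463]
eef_rot: [-116.3, 89.9, 50.3]
contact_force: [-0.0, 0.4, -0.2]
gripper_width: 0.0874
```

```bash
sed -i 's/s\["gripper_width"\].round(4)/round(float(s["gripper_width"]),4)/' h.py
python3 - <<'E'
from h import *
need([.454,-.301,.2],-111)
E
```

```text
t 3.3 pos [0.4991 0.0929 0.2463] jaw ang -103.38 tilt 0.11 w 0.0874 F [-0.   0.4 -0.2] j [ 33.   5. -20.  -0. -65.  44.]
shift [ 0.304  2.625 -0.315] turn [ 0.169 -0.001  0.002]
```

Emit:
{"method": "send_rows", "body": {"plan": [[[0,0.17,-0.02],[0,0,0]],[[0,0.35,-0.04],[0,0,0]],[[0,0.52,-0.06],[0,0,0]],[[0,0.7,-0.08],[0,0,0]],[[0,0.87,-0.1],[0,0,0]]]}}

```text
time_s: 3.8
tcp_pos: [0.4832, -0.0387, 0.2463]
eef_rot: [-125.5, 89.9, 41.1]
contact_force: [0.5, 0.9, 0.3]
gripper_width: 0.0875
```

Emit:
{"method": "send_rows", "body": {"plan": [[[0,0.17,-0.02],[0,0,0]],[[0,0.35,-0.04],[0,0,0]],[[0,0.52,-0.06],[0,0,0]],[[0,0.7,-0.08],[0,0,0]],[[0,0.87,-0.1],[0,0,0]]]}}

```text
time_s: 4.3
tcp_pos: [0.4673, -0.1702, 0.2463]
eef_rot: [-132.0, 89.8, 34.6]
contact_force: [0.2, -0.2, -0.0]
gripper_width: 0.0876
```

Emit:
{"method": "send_rows", "body": {"plan": [[[0,0.17,-0.02],[0.04,0,0]],[[0,0.35,-0.04],[0.08,0,0]],[[0,0.52,-0.06],[0.12,0,0]],[[0,0.8,-0.1],[0.17,0,0]],[[0,0.88,-0.11],[0.17,0,0]]]}}

```text
time_s: 4.8
tcp_pos: [0.4524, -0.305, 0.246]
eef_rot: [-132.2, 89.9, 26.6]
contact_force: [-0.5, 0.4, -0.6]
gripper_width: 0.0881
```

Run:
```python
from h import *
p=r.capture("wrist");save(p,"w1.png")
P,C=cloud(p);hsv=cv2.cvtColor(C.astype(np.uint8)[None],cv2.COLOR_RGB2HSV)[0].astype(int)
m=(np.hypot(P[:,0]-.455,P[:,1]+.3)<.055)&(abs(hsv[:,0]-108)<14)&(hsv[:,1]>120)&(P[:,2]>.083)&(P[:,2]<.1)
print(m.sum(),rect(P[m,:2]),np.median(P[m],0))
need([.454,-.301,.2],-111)
```

```text
1076 (array([ 454.8, -303.6]), array([48.2, 23.8]), -23.0) [ 0.45612041 -0.30409365  0.08792384]
t 4.85 pos [ 0.4523 -0.3052  0.2459] jaw ang -111.16 tilt 0.13 w 0.088 F [ 1.1 -2.3 -0.1] j [-13.   8. -16.  -0. -66.  82.]
shift [ 0.306 -0.03   0.   ] turn [-0.004 -0.002  0.002]
```

View pics/w1.png

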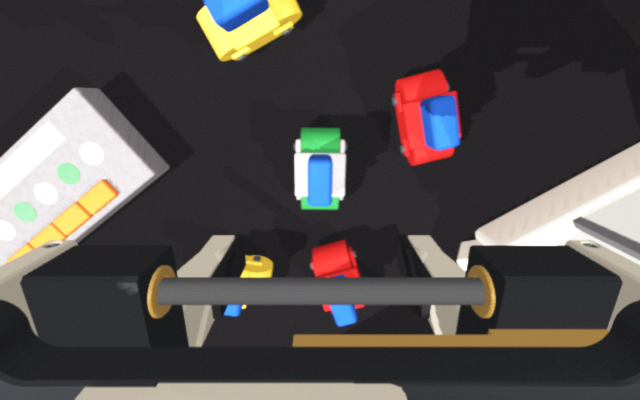

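The wrist view shows the green roller centred at about (320,168) and aligned with the jaws. The red neighbour (430,115) is about 90 mm off, clear of the fingers. I'll descend now.

Emit:
{"method": "send_rows", "body": {"plan": [[[0.1,-0.02,0],[0,0,0]],[[0.2,-0.02,-0.01],[0,0,0]],[[0.35,-0.02,-0.01],[0,0,0]],[[0.5,-0.02,-0.01],[0,0,0]],[[0.6,-0.02,-0.01],[0,0,0]]]}}

```text
time_s: 5.35
tcp_pos: [0.4545, -0.302, 0.1545]
eef_rot: [-89.5, 89.9, 69.4]
contact_force: [-0.9, -0.3, 0.3]
gripper_width: 0.0873
```

Emit:
{"method": "send_rows", "body": {"plan": [[[0.12,0,0],[0,0,0]],[[0.24,0,0],[0,0,0]],[[0.36,0,0],[0,0,0]],[[0.48,0,0],[0,0,0]],[[0.53,0,0],[0,0,0]]]}}

```text
time_s: 5.85
tcp_pos: [0.4538, -0.301, 0.0736]
eef_rot: [-44.3, 89.8, 114.5]
contact_force: [-1.2, 0.3, 0.5]
gripper_width: 0.0874
```

Run:
```python
from h import *
need([.4545,-.3025,.076],-111)
```

```text
t 5.85 pos [ 0.4538 -0.301   0.0736] jaw ang -111.11 tilt 0.17 w 0.0874 F [-1.2  0.3  0.5] j [-13.  19. -28.  -0. -44.  82.]
shift [-0.016  0.007 -0.008] turn [-0.003  0.003  0.003]
```

Emit:
{"method": "send_rows", "body": {"plan": [[[-0.012,0,-0.005],[0,0,0]],[[-0.012,0,-0.005],[0,0,0]],[[-0.012,0,-0.005],[0,0,0]],[[-0.012,0,-0.005],[0,0,0]],[[-0.012,0,-0.005],[0,0,0]]], "jaw": -1, "force": 55}}

```text
time_s: 6.35
tcp_pos: [0.4548, -0.3014, 0.076]
eef_rot: [-65.4, 89.9, 93.4]
contact_force: [-0.5, 0.5, -0.3]
gripper_width: 0.0532
```

Emit:
{"method": "send_rows", "body": {"plan": [[[0,0,0],[0,0,0]],[[0,0,0],[0,0,0]],[[0,0,0],[0,0,0]],[[0,0,0],[0,0,0]],[[0,0,0],[0,0,0]]]}}

```text
time_s: 6.85
tcp_pos: [0.4548, -0.3015, 0.076]
eef_rot: [-62.2, 89.9, 96.7]
contact_force: [-0.4, -1.2, 0.6]
gripper_width: 0.0258
```

Run:
```python
from h import *
need([.4545,-.3025,.076],-111)
```

```text
t 6.85 pos [ 0.4548 -0.3015  0.076 ] jaw ang -111.12 tilt 0.13 w 0.0258 F [-0.4 -1.2  0.6] j [-13.  18. -28.  -0. -44.  82.]
shift [ 0.     0.007 -0.001] turn [-0.003  0.001  0.003]
```

Emit:
{"method": "send_rows", "body": {"plan": [[[-0.1,0,0],[0,0,0]],[[-0.25,0,0],[0,0,0]],[[-0.45,0,0],[0,0,0]],[[-0.65,0,0],[0,0,0]],[[-0.8,0,0],[0,0,0]]]}}

```text
time_s: 7.35
tcp_pos: [0.4546, -0.3015, 0.1971]
eef_rot: [-65.1, 89.8, 93.8]
contact_force: [0.4, -0.4, -3.7]
gripper_width: 0.0256
```

Emit:
{"method": "send_rows", "body": {"plan": [[[0,0,0],[0.15,0,0]],[[0,0,0],[0.3,0,0]],[[0,0,0],[0.45,0,0]],[[0,0,0],[0.6,0,0]],[[0,0,0],[0.6,0,0]]]}}

```text
time_s: 7.85
tcp_pos: [0.454, -0.3011, 0.1963]
eef_rot: [-17.8, 89.8, 114.0]
contact_force: [-0.7, -0.2, -3.5]
gripper_width: 0.0259
```

Emit:
{"method": "send_rows", "body": {"plan": [[[0,0,0],[0.15,0,0]],[[0,0,0],[0.3,0,0]],[[0,0,0],[0.45,0,0]],[[0,0,0],[0.6,0,0]],[[0,0,0],[0.6,0,0]]]}}

```text
time_s: 8.35
tcp_pos: [0.4536, -0.3009, 0.1957]
eef_rot: [17.2, 89.7, 122.1]
contact_force: [-0.5, 0.3, -4.0]
gripper_width: 0.0259
```

Run:
```python
from h import *
need([.52,-.042,.19],-165)
```

```text
t 8.35 pos [ 0.4536 -0.3009  0.1957] jaw ang -165.17 tilt 0.29 w 0.0259 F [-0.5  0.3 -4. ] j [-13.  11. -20.  -0. -60.  28.]
shift [ 0.044 -0.87   1.555] turn [-0.004  0.006 -0.002]
```

Roller held (weight about 3.7 N). Next I'll move above the strip's near end.

Emit:
{"method": "send_rows", "body": {"plan": [[[0,-0.09,0.16],[0,0,0]],[[0,-0.18,0.32],[0,0,0]],[[0,-0.27,0.48],[0,0,0]],[[0,-0.36,0.64],[0,0,0]],[[0,-0.45,0.8],[0,0,0]]]}}

```text
time_s: 8.85
tcp_pos: [0.488, -0.1665, 0.1959]
eef_rot: [20.1, 89.7, 125.3]
contact_force: [0.5, -0.5, -3.3]
gripper_width: 0.026
```

Emit:
{"method": "send_rows", "body": {"plan": [[[0,-0.09,0.16],[0,0,0]],[[0,-0.18,0.32],[0,0,0]],[[0,-0.27,0.48],[0,0,0]],[[0,-0.36,0.64],[0,0,0]],[[0.04,-0.42,0.76],[0,0.006,0]]]}}

```text
time_s: 9.35
tcp_pos: [0.5197, -0.0383, 0.1909]
eef_rot: [34.5, 90.0, 140.1]
contact_force: [-0.2, -0.7, -3.8]
gripper_width: 0.0257
```

Run:
```python
from h import *
need([.52,-.042,.19],-165)
a=r.capture("wrist");b=r.capture("scene")
im=np.vstack([a["color"][:,:],b["color"][100:300,180:500].repeat(2,0).repeat(2,1)]);im=cv2.resize(im,(480,600));cv2.imwrite("pics/w2.png",im[:,:,::-1])
P,C=cloud(a);hsv=cv2.cvtColor(C.astype(np.uint8)[None],cv2.COLOR_RGB2HSV)[0].astype(int)
o=(np.hypot(P[:,0]-.5,P[:,1]-.016)<.13)&(P[:,2]>.034)&(P[:,2]<.055)&(abs(hsv[:,0]-13)<7)&(hsv[:,1]>130)&(hsv[:,2]>100)
print(o.sum(),rect(P[o,:2]),P[o].mean(0))
```

```text
t 9.35 pos [ 0.5197 -0.0383  0.1909] jaw ang -164.41 tilt 0.04 w 0.0257 F [-0.2 -0.7 -3.8] j [ 17.   9. -23.  -0. -58.  -2.]
shift [ 0.006  0.005 -0.024] turn [ 0.013  0.001 -0.   ]
0 (array([0., 0.]), array([0., 0.]), 0.0) [nan nan nan]<stdin>:7: RuntimeWarning: Mean of empty slice.
  ret = um.true_divide(
```

View pics/w2.png

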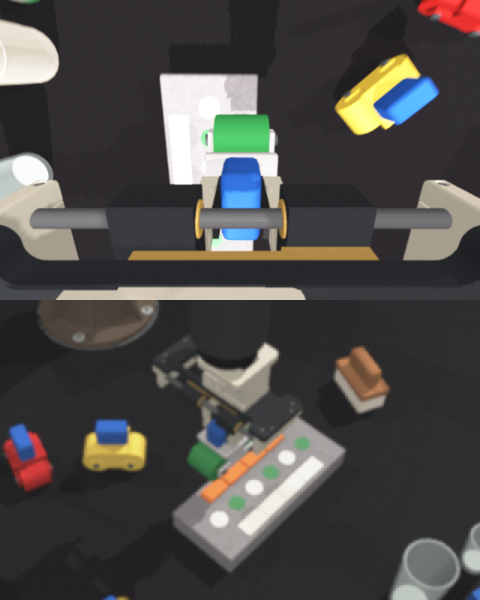

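The roller is aligned over the near end of the strip, and both views agree. I'll descend and press.

Emit:
{"method": "send_rows", "body": {"plan": [[[0.1,0,-0.01],[0.013,0,0]],[[0.2,0.005,-0.02],[0.013,0,0]],[[0.3,0.005,-0.02],[0.013,0,0]],[[0.4,0.005,-0.02],[0.013,0,0]],[[0.42,0.005,-0.02],[0.013,0,0]]]}}

```text
time_s: 9.95
tcp_pos: [0.5174, -0.0414, 0.1247]
eef_rot: [77.2, 89.6, -177.5]
contact_force: [-1.4, -0.3, -3.2]
gripper_width: 0.0259
```

Emit:
{"method": "send_rows", "body": {"plan": [[[0.015,0,0],[0,0,0]],[[0.03,0,0],[0,0,0]],[[0.045,0,0],[0,0,0]],[[0.06,0,0],[0,0,0]],[[0.065,0,0],[0,0,0]]]}}

```text
time_s: 10.45
tcp_pos: [0.5178, -0.0418, 0.1167]
eef_rot: [87.9, 89.7, -166.7]
contact_force: [-7.0, -0.6, 21.5]
gripper_width: 0.0257
```

Run:
```python
from h import *
need([.52,-.042,.117],-165)
```

```text
t 10.45 pos [ 0.5178 -0.0418  0.1167] jaw ang -164.64 tilt 0.31 w 0.0257 F [-7.  -0.6 21.5] j [ 17.  13. -28.  -0. -49.  -2.]
shift [-0.002 -0.014 -0.005] turn [ 0.008  0.    -0.007]
```

Pressing at about 25 N at the seated height. Rolling along the strip now.

Emit:
{"method": "send_rows", "body": {"plan": [[[0.012,0,0.06],[0,0,0]],[[0.012,0,0.12],[0,0,0]],[[0.012,0,0.18],[0,0,0]],[[0.012,0,0.24],[0,0,0]],[[0.012,0,0.3],[0,0,0]]]}}

```text
time_s: 10.95
tcp_pos: [0.5065, 0.0014, 0.1168]
eef_rot: [103.1, 89.8, -151.5]
contact_force: [-5.7, -3.3, 14.7]
gripper_width: 0.0257
```

Emit:
{"method": "send_rows", "body": {"plan": [[[0.012,0,0.06],[0,0,0]],[[0.012,0,0.12],[0,0,0]],[[0.012,0,0.18],[0,0,0]],[[0.012,0,0.24],[0,0,0]],[[0.012,0,0.3],[0,0,0]]]}}

```text
time_s: 11.45
tcp_pos: [0.495, 0.0449, 0.1168]
eef_rot: [131.7, 89.9, -122.8]
contact_force: [-6.1, -3.2, 15.6]
gripper_width: 0.0255
```

Run:
```python
from h import *
need([.489,.074,.117],-165)
```

```text
t 11.45 pos [0.495  0.0449 0.1168] jaw ang -164.52 tilt 0.13 w 0.0255 F [-6.1 -3.2 15.6] j [ 28.  11. -31.   0. -48. -13.]
shift [-0.002 -0.013  0.198] turn [ 0.011 -0.002 -0.002]
```

Emit:
{"method": "send_rows", "body": {"plan": [[[0.016,0,0.06],[0.01,0,0]],[[0.016,0,0.12],[0.01,0,0]],[[0.016,0,0.18],[0.01,0,0]],[[0.016,0,0.24],[0.01,0,0]],[[0.016,0,0.27],[0.01,0,0]]]}}

```text
time_s: 11.95
tcp_pos: [0.4846, 0.0843, 0.1163]
eef_rot: [-174.9, 89.9, -69.8]
contact_force: [-5.2, -1.7, 16.5]
gripper_width: 0.0258
```

Emit:
{"method": "send_rows", "body": {"plan": [[[0.016,0,-0.06],[0,0,0]],[[0.016,0,-0.12],[0,0,0]],[[0.016,0,-0.18],[0,0,0]],[[0.016,0,-0.24],[0,0,0]],[[0.016,0,-0.3],[0,0,0]]]}}

```text
time_s: 12.45
tcp_pos: [0.4968, 0.0404, 0.1166]
eef_rot: [-145.3, 89.8, -40.1]
contact_force: [-9.7, -0.8, 24.4]
gripper_width: 0.0256
```

Emit:
{"method": "send_rows", "body": {"plan": [[[0.016,0,-0.06],[0,0,0]],[[0.016,0,-0.12],[0,0,0]],[[0.016,0,-0.18],[0,0,0]],[[0.016,0,-0.24],[0,0,0]],[[0.016,0,-0.3],[0,0,0]]]}}

```text
time_s: 12.95
tcp_pos: [0.5088, -0.0038, 0.1166]
eef_rot: [-142.2, 89.7, -36.9]
contact_force: [-8.7, -1.9, 21.5]
gripper_width: 0.0261
```

Emit:
{"method": "send_rows", "body": {"plan": [[[0.016,0,-0.06],[0,0,0]],[[0.016,0,-0.12],[0,0,0]],[[0.016,0,-0.18],[0,0,0]],[[0.016,0,-0.24],[0,0,0]],[[0.016,0,-0.3],[0,0,0]]]}}

```text
time_s: 13.45
tcp_pos: [0.5209, -0.048, 0.1165]
eef_rot: [-139.3, 89.7, -33.9]
contact_force: [-6.6, -0.7, 14.0]
gripper_width: 0.0259
```

Run:
```python
from h import *
need([.5225,-.0515,.117],-165)
```

```text
t 13.45 pos [ 0.5209 -0.048   0.1165] jaw ang -164.67 tilt 0.34 w 0.0259 F [-6.6 -0.7 14. ] j [ 16.  13. -29.   0. -48.  -1.]
shift [-0.003 -0.004 -0.026] turn [ 0.007 -0.006  0.005]
```

Emit:
{"method": "send_rows", "body": {"plan": [[[-0.1,0,0],[0,0,0]],[[-0.25,0,0],[0,0,0]],[[-0.4,0,0],[0,0,0]],[[-0.5,0,0],[0,0,0]],[[-0.55,0,0],[0,0,0]]]}}

```text
time_s: 13.95
tcp_pos: [0.5212, -0.0474, 0.2003]
eef_rot: [-122.8, 89.6, -17.5]
contact_force: [0.1, 0.2, -3.9]
gripper_width: 0.0253
```

Run:
```python
from h import *
need([.49,-.24,.195],-165)
```

```text
t 13.95 pos [ 0.5212 -0.0474  0.2003] jaw ang -164.65 tilt 0.45 w 0.0253 F [ 0.1  0.2 -3.9] j [ 16.   8. -23.   0. -59.  -1.]
shift [ 0.037  0.54  -1.183] turn [ 0.008 -0.005  0.008]
```

Emit:
{"method": "send_rows", "body": {"plan": [[[0,0.05,-0.12],[0,0,0]],[[0,0.11,-0.24],[0,0,0]],[[0,0.16,-0.36],[0,0,0]],[[0,0.22,-0.48],[0,0,0]],[[0,0.27,-0.6],[0,0,0]]]}}

```text
time_s: 14.45
tcp_pos: [0.5054, -0.1454, 0.1996]
eef_rot: [-120.9, 89.6, -15.6]
contact_force: [0.5, -0.3, -5.2]
gripper_width: 0.0258
```

Emit:
{"method": "send_rows", "body": {"plan": [[[0,0.05,-0.12],[0,0,0]],[[0,0.11,-0.24],[0,0,0]],[[0,0.16,-0.36],[0,0,0]],[[0,0.22,-0.48],[0,0,0.008]],[[0,0.27,-0.58],[0,-0.005,0.008]]]}}

```text
time_s: 14.95
tcp_pos: [0.4888, -0.2407, 0.1987]
eef_rot: [48.3, 89.9, 153.7]
contact_force: [0.2, 0.3, -4.0]
gripper_width: 0.0254
```

```bash
cat > chk.py <<'E'
from h import *
for n in("scene","top"):
  p=r.capture(n);save(p,"c_%s.png"%n,(220,120,440,280),3)
  P,C=cloud(p);hsv=cv2.cvtColor(C.astype(np.uint8)[None],cv2.COLOR_RGB2HSV)[0].astype(int)
  u=np.array([-.2588,.9659]);v=np.array([.9659,.2588]);D=P[:,:2]-[.5045,.016];s=D@u;t=D@v
  org=(abs(hsv[:,0]-13)<7)&(hsv[:,1]>130)
  near=(P[:,2]>.03)&(P[:,2]<.06)
  ref=near&(abs(s)>100e-3)&(abs(s)<.13)&(abs(t)<.015)
  print(n,"block top",np.median(P[ref,2]).round(4),ref.sum(),"segs",[(np.median(P[m,2]).round(4),m.sum()) for c in(-67.5,-22.5,22.5,67.5) for m in[near&(abs(s-c/1e3)<.017)&(abs(t)<.009)]])
  f=r.find_in(p,"brush");print([world(p,x["uv"]).round(3).tolist() for x in f[:2]])
E
python3 - <<'E'
from chk import *
need([.49,-.24,.195],-165)
E
```

```text
scene block top 0.0416 261 segs [(np.float64(0.0426), np.int64(99)), (np.float64(0.0426), np.int64(89)), (np.float64(0.0429), np.int64(84)), (np.float64(0.0426), np.int64(83))]
[[[0.48, 0.073, 0.045]]]
top block top 0.0395 156 segs [(np.float64(nan), np.int64(0)), (np.float64(nan), np.int64(0)), (np.float64(0.0403), np.int64(43)), (np.float64(0.0402), np.int64(104))]
[[[0.445, 0.295, 0.065]]]
t 15.15 pos [ 0.489  -0.24    0.1988] jaw ang -164.71 tilt 0.09 w 0.0253 F [ 0.6  0.6 -4.7] j [ -6.  10. -20.  -0. -60.  21.]
shift [ 0.026 -0.007 -0.002] turn [ 0.006  0.001 -0.001]
  return _methods._mean(a, axis=axis, dtype=dtype,
  ret = ret.dtype.type(ret / rcount)
```

View pics/c_scene.png

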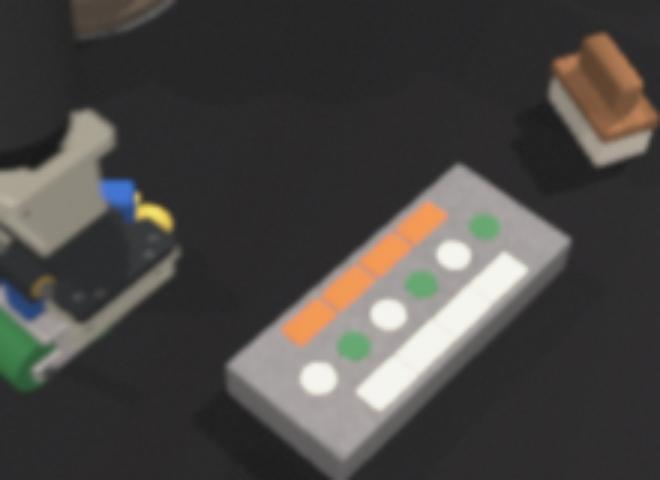

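The picture shows all four orange sections (crop ~(310,322) to (422,218)) flush, and depth puts them about 1 mm above the block. The brush is undisturbed. I'll lower the roller to the bench.

Emit:
{"method": "send_rows", "body": {"plan": [[[0.1,0,0],[0,0,0]],[[0.25,0,0],[0,0,0]],[[0.4,0,0],[0,0,0]],[[0.55,0,0],[0,0,0]],[[0.65,0,0],[0,0,0]]]}}

```text
time_s: 15.65
tcp_pos: [0.4883, -0.2389, 0.0996]
eef_rot: [48.8, 89.8, 154.1]
contact_force: [0.7, -0.1, -3.0]
gripper_width: 0.026
```

Emit:
{"method": "send_rows", "body": {"plan": [[[0.05,0,0],[0,0,0]],[[0.09,0,0],[0,0,0]],[[0.12,0,0],[0,0,0]],[[0.15,0,0],[0,0,0]],[[0.15,0,0],[0,0,0]]]}}

```text
time_s: 16.15
tcp_pos: [0.4883, -0.2388, 0.077]
eef_rot: [47.9, 89.8, 153.3]
contact_force: [0.4, 0.6, -3.8]
gripper_width: 0.0254
```

Run:
```python
from h import *
need([.489,-.24,.0765],-165)
```

```text
t 16.15 pos [ 0.4883 -0.2388  0.077 ] jaw ang -164.67 tilt 0.18 w 0.0254 F [ 0.4  0.6 -3.8] j [ -5.  18. -28.  -0. -44.  21.]
shift [ 0.003 -0.003 -0.009] turn [ 0.007  0.003 -0.003]
```

Not yet touching, so I'll lower another 1.5 mm or so and check for contact.

Emit:
{"method": "send_rows", "body": {"plan": [[[0.003,0,0],[0,0,0]],[[0.006,0,0],[0,0,0]],[[0.009,0,0],[0,0,0]],[[0.01,0,0],[0,0,0]],[[0.01,0,0],[0,0,0]]]}}

```text
time_s: 16.65
tcp_pos: [0.4885, -0.239, 0.076]
eef_rot: [48.8, 89.9, 154.1]
contact_force: [-1.5, 0.0, 1.7]
gripper_width: 0.026
```

The roller is on the bench: force went from -3.8 to +1.7 N. I'll open gently, then retreat.

Emit:
{"method": "send_rows", "body": {"plan": [[[0,0,0],[0,0,0]],[[0,0,0],[0,0,0]],[[0,0,0],[0,0,0]],[[0,0,0],[0,0,0]],[[0,0,0],[0,0,0]]], "jaw": 0.5}}

```text
time_s: 17.15
tcp_pos: [0.4886, -0.239, 0.076]
eef_rot: [47.8, 89.9, 153.2]
contact_force: [0.3, -0.4, 0.5]
gripper_width: 0.0597
```

Emit:
{"method": "send_rows", "body": {"plan": [[[0,0,0],[0,0,0]],[[0,0,0],[0,0,0]],[[-0.05,0,0],[0,0,0]],[[-0.1,0,0],[0,0,0]],[[-0.2,0,0],[0,0,0]]]}}

```text
time_s: 17.65
tcp_pos: [0.4882, -0.239, 0.1062]
eef_rot: [53.5, 89.8, 158.8]
contact_force: [0.7, 0.3, -0.2]
gripper_width: 0.0659
```

Emit:
{"method": "send_rows", "body": {"plan": [[[-0.2,0,0],[0,0,0]],[[-0.4,0,0],[0,0,0]],[[-0.6,0,0],[0,0,0]],[[-0.7,0,0],[0,0,0]],[[-0.7,0,0],[0,0,0]]]}}

```text
time_s: 18.15
tcp_pos: [0.49, -0.2395, 0.2149]
eef_rot: [-105.0, 89.9, 0.3]
contact_force: [0.3, 1.0, 0.2]
gripper_width: 0.0657
```

```bash
python3 - 2>/dev/null <<'E'
from chk import *
need([.489,-.24,.2])
p=r.capture("wrist");save(p,"w3.png")
P,C=cloud(p);hsv=cv2.cvtColor(C.astype(np.uint8)[None],cv2.COLOR_RGB2HSV)[0].astype(int)
def hd():
  p=r.capture("wrist");P,C=cloud(p);hsv=cv2.cvtColor(C.astype(np.uint8)[None],cv2.COLOR_RGB2HSV)[0].astype(int)
  m=(np.hypot(P[:,0]-.488,P[:,1]+.24)<.06)&(abs(hsv[:,0]-108)<14)&(hsv[:,1]>120)&(P[:,2]>.08)
  print(m.sum(),rect(P[m,:2]),np.median(P[m],0).round(4))
hd();hd()
E
```

```text
scene block top 0.0417 254 segs [(np.float64(0.0422), np.int64(91)), (np.float64(0.0424), np.int64(87)), (np.float64(0.0425), np.int64(88)), (np.float64(0.0425), np.int64(83))]
[[[0.465, 0.29, 0.047]]]
top block top 0.0401 156 segs [(np.float64(nan), np.int64(0)), (np.float64(nan), np.int64(0)), (np.float64(0.0405), np.int64(24)), (np.float64(0.0409), np.int64(105))]
[[[0.44, 0.294, 0.062]]]
t 18.35 pos [ 0.488  -0.2389  0.2106] jaw ang -164.68 tilt 0.27 w 0.0653 F [ 1.  -0.4  0. ] j [ -5.  10. -19.  -0. -62.  21.]
shift [ 0.071 -0.005 -0.009] turn [-0.     0.004 -0.005]
1410 (array([ 477.3, -243. ]), array([48.7, 47.4]), -75.2) [ 0.4887 -0.2417  0.0878]
1414 (array([ 477.4, -242.9]), array([48.7, 47. ]), -75.5) [ 0.4888 -0.2416  0.0878]
```

View pics/w3.png

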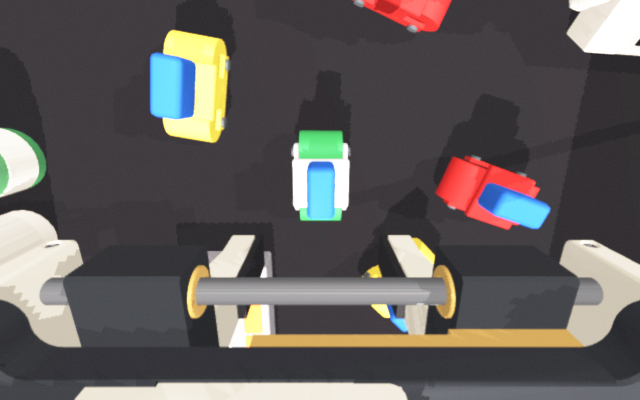

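The roller (320,175) stands upright with its handle top at 88 mm. It's stationary and well clear of everything else.

```bash
python3 -c "
from plant import r
print(r.close_job())"
```

```text
the job is handed in; nothing more can be done
None
```

The job is done and handed in at about 18 s of the 64 s allowed; I got no verdict back. I took the green-wheeled roller by its handle and rolled it along the orange strip and back, with about 14–25 N at the wrist. I then stood it on the bench at about (0.49, -0.24), clear of the block, and let go.

- **Strip:** The scene camera's depth put all four sections 0.5–1 mm above the block's top, so fully home. The top camera agreed on sections 3 and 4 but had no view of 1 and 2.
- **Roller:** Its handle top read 88 mm, the normal standing height. Two successive pictures showed no movement, and the bench took its weight before I let go.
- **Brush:** The last readings were within about 20 mm of the first ones, and it looked untouched. The network is a little off each time. One earlier brush reading was a false hit on the orange strip, which I discarded.

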